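# Find the uncaught incubator flap and push it open

## Robot

A 6-joint arm with a two-finger parallel gripper is mounted at the origin on the work surface. World frame = base frame: x ahead of the robot, y to its left, z up, the work surface at z = 0. Lengths are in mm, angles in rad, forces in N, time in s.
With the tool pointing down it reaches from about 300 to 775 mm from the base axis. Payload 14.6 kg.
Tool frame: the origin (TCP) lies between the finger pads; the fingertips stand manip.tip_reach ahead of it and the grasp point (between the pads) lies 5 mm behind it (manip.tip_reach is the distance from the TCP to the fingertips, in mm); z points along the fingers, y is the line along which they close (so a half turn about z gives the same grasp; the last joint's range is limited). The gripper opens to 94 mm and grips with 3 to 60 N. Pads are 16 mm wide; open, the fingers measure 119 mm over their backs; the gripper's body (75 mm by 177 mm) begins 78 mm behind the grasp point.
Start: joints at [1.205, 0.3, 1.521, -0, 1.321, -0.067], TCP at [161.903, 525.62, 219.446] pointing down, gripper open.
Joint ranges: [-3.03, 3.03], [-0.79, 2.21], [0.23, 2.52], [-1.04, 4.18], [0, 3.07], [-2.55, 2.55]. Speed limits (rad/s): [2.22, 2.22, 2.57, 3.14, 3.14, 3.14].

## Interface

Orientations are given as [roll, pitch, yaw] about the fixed x, y, z axes, in that order (R = Rz(yaw) Ry(pitch) Rx(roll)).
In Python, from cell import manip gives the robot as it stands. The module is installed in compiled form; this text tells all that it offers.
- The arm moves only by the shell command python3 -m creep 'ROWS' [FORCE]. ROWS is JSON, a list of rows, each a list of 3 entries, a list of its own where there are three numbers: the opening, from -1 (shut) to 1 (fully open), then the shift along the tool's x, y, z in cm, then the turn about the tool's z in units of 5 degrees (1.0 is 5 degrees). In form: [[grip, [tx, ty, tz], roll], ...]. A call has 1 to 12 rows; each row is the pose to reach, as a shift and turn from the pose commanded when the call began, along the tool's axes at that moment; what a row does not reach only later rows make up. A row lasts 1/10 s, in which the tool goes at most 50 mm and 8.59 degrees, less where a joint would pass 70% of its speed; a pose out of reach is approached as far as the arm can. A call with a gripper value outside its range is refused whole. The fingers move at their own pace and stop on an object; FORCE is the grip in N (left out, the last holds). Time passes only in rows, so rows that repeat a pose let the fingers close. It gives the time, the measured TCP pose, the force, the opening and the grip force at its end, in the units of the state.
- manip.read_state(): the state, without advancing time (a new reading comes with each control period).
- manip.camera(name): name is "side" or "top" or "wrist"; returns the picture (384x512x3 uint8, red, green, blue); there is no depth.
- manip.camera_params(name): a dict with "fovy" (degrees; the focal length in pixels is half the picture's height over the tangent of half this angle, whatever the lens; pixels are square), "cx", "cy" (the principal point, pixels), "origin" and "attitude" of the camera in the world. Camera axes: x right, y down, z forward; pixel columns grow to the right and rows downward; lengths in mm; the calibration is good to about 2 mm. A picture is of the moment at which its call begins: read the wrist's pose just before it. camera_params takes no time and is no camera call; for the wrist camera it gives the pose at the moment of the call.
- manip.sign_off(): hands the job in; it is judged then, once.
The state is a dict: "clock": time; "joints": joint angles; "qd": joint speeds; "effort": joint torques, N m; "eef_pos": TCP position; "eef_rot": TCP orientation; "wrist_force": force on the tool from outside, world axes, zero at the start; "moment": the same for the moment, N m; "finger_gap": finger opening in mm; "finger_force": force on a finger pad.
Only numpy, scipy, OpenCV 4.12 (cv2) and the standard library are available. Lean on these libraries where they do the work, as an engineer would, in place of code of your own. Each camera call takes 0.05 s, during which the arm holds its last target. There are 200 camera calls.

## Task

One of the four identical vent flaps in the lid of the yellow incubator has been left uncaught: press each flap gently with a fingertip on its round mark until you find the one that rocks, then push that one fully open so that it stays open and the cabinet can air. Do not force the flaps that are caught, and leave everything that lies on the lid and around the incubator where it is; nothing is to be picked up.

Things in the scene. Friction and masses are not known exactly. Their poses are not given: they have to be found in the camera images.
- incubator: yellow bench-top cabinet, 260 (x) x 520 (y) x 150 mm high, fixed. Origin: centre of its underside; x across it away from the robot, y along the flaps to the robot's left. Its lid, level, 150 mm above the bench, has four identical flush aluminium flaps in a row at y = +172.5, +57.5, -57.5, -172.5 mm (flap_1 to 4). Unseen catches hold three from beneath; any may be the free one.
- flap_1 (a joint): angle: 0 shut, level with the lid; 0.8 open, on its stop. Plate 90 (x) x 76 (y) x 6 mm on a stiff hinge along the incubator's y, at its x = 0, lid height: 60 mm lie on the robot's side, 30 mm beyond. Pressed, the near part sinks and the far end rises. If free it yields to 2 to 4 N at its pad and stays where left; if caught it rattles up to 0.02 rad (1 mm at the pad), then stops hard.
- flap_1_pad (a point): middle of the round grey press mark (22 mm across) on top of flap_1, 42 mm on the robot's side of its hinge axis, 150 mm above the bench when shut; it moves with the flap, its axes are the incubator's when shut
- flap_2 (a joint): angle: 0 shut, level with the lid; 0.8 open, on its stop. Plate 90 (x) x 76 (y) x 6 mm on a stiff hinge along the incubator's y, at its x = 0, lid height: 60 mm lie on the robot's side, 30 mm beyond. Pressed, the near part sinks and the far end rises. If free it yields to 2 to 4 N at its pad and stays where left; if caught it rattles up to 0.02 rad (1 mm at the pad), then stops hard.
- flap_2_pad (a point): middle of the round grey press mark (22 mm across) on top of flap_2, 42 mm on the robot's side of its hinge axis, 150 mm above the bench when shut; it moves with the flap, its axes are the incubator's when shut
- flap_3 (a joint): angle: 0 shut, level with the lid; 0.8 open, on its stop. Plate 90 (x) x 76 (y) x 6 mm on a stiff hinge along the incubator's y, at its x = 0, lid height: 60 mm lie on the robot's side, 30 mm beyond. Pressed, the near part sinks and the far end rises. If free it yields to 2 to 4 N at its pad and stays where left; if caught it rattles up to 0.02 rad (1 mm at the pad), then stops hard.
- flap_3_pad (a point): middle of the round grey press mark (22 mm across) on top of flap_3, 42 mm on the robot's side of its hinge axis, 150 mm above the bench when shut; it moves with the flap, its axes are the incubator's when shut
- flap_4 (a joint): angle: 0 shut, level with the lid; 0.8 open, on its stop. Plate 90 (x) x 76 (y) x 6 mm on a stiff hinge along the incubator's y, at its x = 0, lid height: 60 mm lie on the robot's side, 30 mm beyond. Pressed, the near part sinks and the far end rises. If free it yields to 2 to 4 N at its pad and stays where left; if caught it rattles up to 0.02 rad (1 mm at the pad), then stops hard.
- flap_4_pad (a point): middle of the round grey press mark (22 mm across) on top of flap_4, 42 mm on the robot's side of its hinge axis, 150 mm above the bench when shut; it moves with the flap, its axes are the incubator's when shut
- clip_1: blue plastic clip, 45 x 18 x 14 mm, lying loose on the lid between flap_1 and flap_2; origin: centre of its underside; a bystander, to be left alone
- clip_2: blue plastic clip, 45 x 18 x 14 mm, lying loose on the lid between flap_3 and flap_4; origin: centre of its underside; a bystander, to be left alone
- meter: black hand-held meter, 45 x 110 x 22 mm, lying loose on the lid beyond the flaps; origin: centre of its underside; a bystander, to be left alone
- dish: clear round lidded dish, 57 mm across, 16 mm high, lying loose on the lid beyond the flaps; origin: centre of its underside; a bystander, to be left alone
- scraper: slim white-handled scraper, about 24 x 125 x 12 mm, lying loose on the lid along its edge nearest the robot; origin: centre of its underside, at the middle of its length to within 5 mm; a bystander, to be left alone
- sprayer: green bottle, 60 mm across, 190 mm tall, standing on the bench to the robot's left of the incubator; origin: centre of its underside; a bystander, to be left alone
- egg_cup: white egg in a white cup, 48 mm across, 66 mm tall, standing on the bench to the robot's right of the incubator; origin: centre of its underside; a bystander, to be left alone
- jar: clear jar, 52 mm across, 80 mm tall, standing on the bench to the robot's right of the incubator; origin: centre of its underside; a bystander, to be left alone

How it is judged:
By the outcome, as a careful person would: the job done as asked, in the order asked, and still so for the second after the job is handed in, with the robot touching nothing.
It also fails if it takes over 45 s, if anything falls off the work surface, if the arm or the gripper's body presses on something with over 40 N, if the wrist force passes 120 N, or if a joint passes its speed limit or range.

## Working session

There is one attempt and no reset: what is moved stays moved. The work goes in short steps, Python scripts to look and compute and a shell command to move; the robot and the scene stay as the last step left them, time stands still between calls to the robot, and variables do not carry over. Pictures are saved under pics/ and viewed, at most 10 in all, crops included, and the job is handed in when it is done.

```bash
mkdir -p pics; python3 - <<'E'
from cell import manip
import cv2
s=manip.read_state();print(s,manip.tip_reach)
for n in("top","side"):
    print(n,manip.camera_params(n))
    cv2.imwrite(f"pics/{n}0.png",cv2.cvtColor(manip.camera(n),cv2.COLOR_RGB2BGR))
E
```

```text
{'clock': 0.0, 'joints': array([ 1.20534201e+00,  3.00493635e-01,  1.52156607e+00, -2.71536333e-05,
        1.32067704e+00, -6.65720822e-02]), 'qd': array([-8.71584941e-04,  1.94453953e-05, -1.25527662e-04, -4.26540416e-04,
        2.39534081e-04,  6.55473286e-04]), 'effort': array([-1.64157915e-03, -5.31801724e+01, -3.52733588e+01,  7.07681640e-02,
        2.44228105e-02, -9.91807929e-05]), 'eef_pos': array([161.8589476 , 525.39765092, 218.88030189]), 'eef_rot': array([-3.14044934e+00, -4.98657876e-05,  2.84271713e+00]), 'wrist_force': array([-0.04324132, -0.1362642 , -0.02342116]), 'moment': array([ 0.01129597,  0.02757564, -0.02247548]), 'finger_force': 0.0, 'finger_gap': 94.1313827638954} 14.0
top {'fovy': 43.167011356634575, 'cx': 257.55325195255784, 'cy': 191.95963485753467, 'origin': array([ 479.21683246,   -8.96000672, 1515.5203881 ]), 'attitude': array([-3.06902295,  0.01721381, -1.581168  ])}
side {'fovy': 47.83560169758792, 'cx': 255.9261869565947, 'cy': 191.10752670586342, 'origin': array([  374.7402761 , -1061.4604478 ,   801.27203587]), 'attitude': array([-2.14122207, -0.00545066, -0.20088008])}
```

View pics/top0.png

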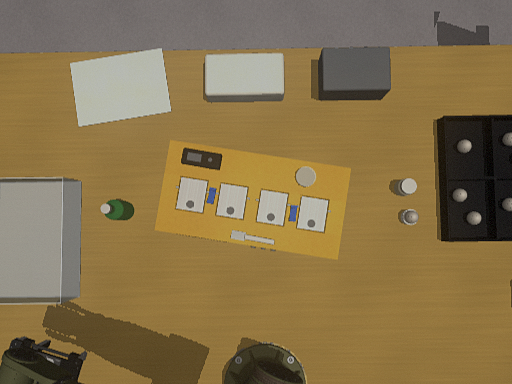

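View pics/side0.png

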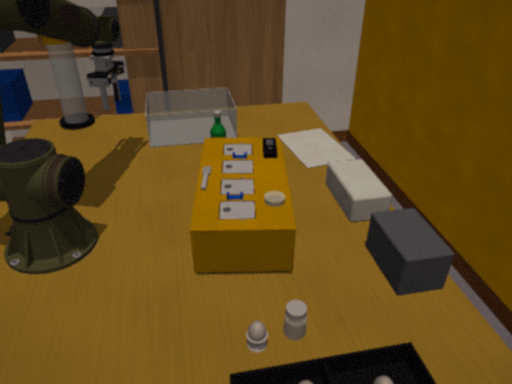

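```bash
cat > h.py <<'E'
import numpy as np, cv2
from scipy.spatial.transform import Rotation as R
def ray(p,u,v):
    f=192/np.tan(np.radians(p["fovy"]/2))
    return R.from_euler("xyz",p["attitude"]).as_matrix()@np.array([(u-p["cx"])/f,(v-p["cy"])/f,1])
def plane(p,u,v,z):
    d=ray(p,u,v);o=np.array(p["origin"]);return o+d*(z-o[2])/d[2]
E
python3 - <<'E'
from h import *
from cell import manip
for n in ("top","side"):
    p=manip.camera_params(n); im=cv2.imread(f"pics/{n}0.png"); h=cv2.cvtColor(im,cv2.COLOR_BGR2HSV)
    x0,y0,x1,y1=(150,135,355,265) if n=="top" else (190,135,298,235)
    m=np.zeros(im.shape[:2],np.uint8); m[y0:y1,x0:x1]=cv2.inRange(h,(0,0,130),(180,70,255))[y0:y1,x0:x1]
    for c in cv2.findContours(m,cv2.RETR_EXTERNAL,cv2.CHAIN_APPROX_NONE)[0]:
        if cv2.contourArea(c)<80: continue
        w=np.array([plane(p,u,v,150)[:2] for u,v in c[:,0]],np.float32)
        r=cv2.minAreaRect(w); print(n,np.mean(c[:,0],0).round(1),"rect",np.round(r[0],1),np.round(r[1],1),round(r[2],1))
        # dark mark inside
        b=np.zeros_like(m); cv2.drawContours(b,[cv2.convexHull(c)],-1,255,-1); b=cv2.erode(b,np.ones((5,5)))
        g=cv2.cvtColor(im,cv2.COLOR_BGR2GRAY).astype(float); med=np.median(g[b>0]); wt=np.clip(med-25-g,0,None)*(b>0)
        if wt.sum()>0:
            yy,xx=np.mgrid[:384,:512]; u,v=(wt*xx).sum()/wt.sum(),(wt*yy).sum()/wt.sum(); print("   mark",round(u,1),round(v,1),plane(p,u,v,150).round(1))
im=cv2.imread("pics/top0.png")
cv2.imwrite("pics/c.png",cv2.resize(im[135:265,150:355],None,fx=3.8,fy=3.8,interpolation=cv2.INTER_CUBIC))
E
```

```text
top [250.9 237.5] rect [451.4  30.2] [120.7  23.9] 80.0
   mark 244.0 236.8 [453.3  52.7 150. ]
top [312.3 213.7] rect [ 516.  -139.5] [75.3 90.8] 80.3
   mark 310.9 223.0 [ 489.7 -135.   150. ]
top [271.9 207.4] rect [535.3 -26.1] [75.4 90.7] 80.4
   mark 270.3 216.6 [508.9 -21.7 150. ]
top [231.5 200.6] rect [554.6  87.2] [75.3 90.6] 80.3
   mark 229.9 210.2 [528.2  91.8 150. ]
top [191.3 194.3] rect [574.1 200.6] [75.1 90.4] 80.2
   mark 189.7 203.8 [547.5 205.3 150. ]
top [305.4 176. ] rect [ 622.7 -121.5] [53.1 54.4] 25.9
side [236.8 209.7] rect [ 512.4 -146.1] [72.4 87.5] 79.0
   mark 226.5 209.2 [ 487.7 -138.5  150. ]
side [237.2 186.4] rect [532.5 -32.6] [69.4 86.4] 79.0
   mark 227.4 185.9 [506.9 -25.2 150. ]
side [237.3 166.6] rect [552.5  80.7] [68.3 84.3] 79.0
   mark 228.5 166.0 [526.6  88.2 150. ]
side [236.  148.8] rect [570.5 196.1] [71.7 86.4] 79.1
   mark 230.8 149.3 [550.5 197.2 150. ]
side [290.6 142.2] rect [740.7 195.1] [156.2  66.2] 73.9
```

View pics/c.png

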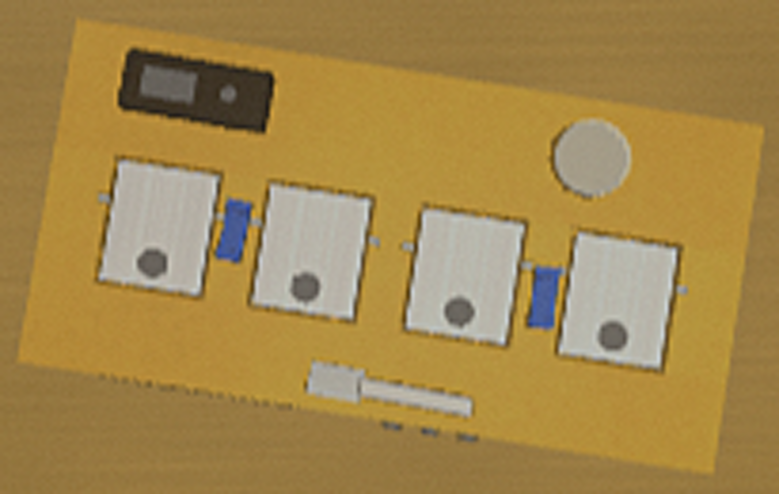

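The top view shows the lid yawed by −9.7°. The flaps are at px (191,194), (232,201), (272,207) and (312,214). The press marks sit 115 mm apart and about 27 mm from the plate centres, which matches the given geometry.

```bash
cat >> h.py <<'E'
PADS=np.array([[547.5,205.3],[528.2,91.8],[508.9,-21.7],[489.7,-135.]])
def shift(pos,rot,target):
    return (R.from_euler("xyz",rot).inv().apply(np.array(target)-pos)/10).round(2)
E
python3 - <<'E'
from h import *
print(shift([161.903,525.62,219.446],[np.pi,0,2.8427],[547.5,205.3,150+14+20]),np.degrees(2.9716-2.8427)/5)
for i in range(3): print(shift([*PADS[i],0],[np.pi,0,2.9716],[*PADS[i+1],0]))
E
```

```text
[-46.28 -19.26   3.54] 1.4770851958472648
[ -0.02 -11.51  -0.  ]
[ -0.02 -11.51  -0.  ]
[ -0.02 -11.49  -0.  ]
```

```bash
python3 -m creep '[[-1,[-4,-1.7,0],-0.5],[-1,[-8,-3.3,0],-1],[-1,[-12,-5,0],-1.48],[-1,[-16,-6.7,0],-1.48],[-1,[-20,-8.3,0],-1.48],[-1,[-24,-10,0],-1.48],[-1,[-28,-11.7,0],-1.48],[-1,[-32,-13.3,0],-1.48],[-1,[-36,-15,0],-1.48],[-1,[-40,-16.6,0],-1.48],[-1,[-44,-18.3,0],-1.48],[-1,[-46.28,-19.26,0],-1.48]]' 10 && python3 -m creep '[[-1,[0,0,1],0],[-1,[0,0,2],0],[-1,[0,0,2.5],0],[-1,[0,0,2.5],0],[-1,[0,0,2.5],0]]'; python3 - <<'E'
from h import *
from cell import manip
cv2.imwrite("pics/w1.png",cv2.cvtColor(manip.camera("wrist"),cv2.COLOR_RGB2BGR))
s=manip.read_state();print(s)
E
```

```text
clock: 1.3
eef_pos: [549.2, 203.0, 218.8]
eef_rot: [-3.141, -0.001, 2.97]
wrist_force: [1.3, -0.3, 0.5]
finger_gap: 2.4
finger_force: 0.0
clock: 1.8
eef_pos: [547.1, 206.0, 194.7]
eef_rot: [3.142, 0.0, 2.973]
wrist_force: [-0.5, 0.4, 0.5]
finger_gap: 0.7
finger_force: 0.0
{'clock': 1.85, 'joints': array([ 2.97219267e-01,  3.96559776e-01,  1.44932359e+00, -4.69238828e-06,
        1.29505189e+00, -1.10486179e+00]), 'qd': array([-0.00566853, -0.00239742, -0.00407146, -0.00176449,  0.00075312,
       -0.00151949]), 'effort': array([ 5.29344392e-02, -5.77408004e+01, -3.45078170e+01,  2.02896993e-02,
        6.27443707e-02,  5.55844992e-03]), 'eef_pos': array([547.27410668, 205.9028222 , 194.92814569]), 'eef_rot': array([3.14130135e+00, 5.89343602e-04, 2.97287858e+00]), 'wrist_force': array([0.09830592, 0.18399246, 0.45596948]), 'moment': array([ 0.00629368,  0.0041626 , -0.00628352]), 'finger_force': 0.0, 'finger_gap': 0.27296362813451075}
```

View pics/w1.png

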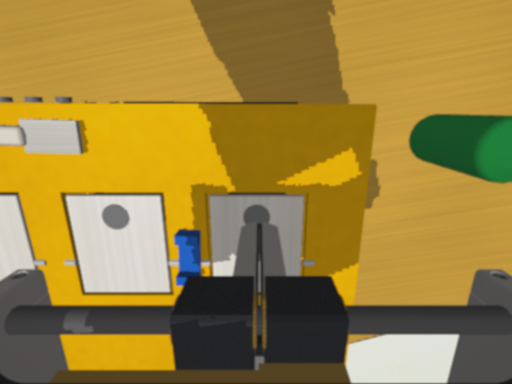

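The wrist view shows the closed fingertips at about px (260,225), in line with flap 1's mark at (257,215). Next I'll descend to just above it.

```bash
python3 -m creep '[[-1,[0,0,1.2],0],[-1,[0,0,2.2],0],[-1,[0,0,2.6],0],[-1,[0,0,2.6],0],[-1,[0,0,2.6],0]]'; for i in 1; do python3 -m creep '[[-1,[0,0,0.1],0],[-1,[0,0,0.2],0],[-1,[0,0,0.2],0]]'; done; python3 -m creep '[[-1,[0,0,0.1],0],[-1,[0,0,0.1],0]]'
```

```text
clock: 2.35
eef_pos: [547.6, 205.3, 168.5]
eef_rot: [3.142, 0.0, 2.972]
wrist_force: [-0.5, -0.3, 0.1]
finger_gap: 0.1
finger_force: 0.0
clock: 2.65
eef_pos: [547.5, 205.3, 166.5]
eef_rot: [-3.142, 0.0, 2.972]
wrist_force: [0.2, 0.9, 0.4]
finger_gap: 0.3
finger_force: 0.0
clock: 2.85
eef_pos: [547.5, 205.3, 165.4]
eef_rot: [-3.142, -0.0, 2.972]
wrist_force: [-0.0, -0.1, -0.5]
finger_gap: 0.4
finger_force: 0.0
```

```bash
python3 -m creep '[[-1,[0,0,0.1],0],[-1,[0,0,0.1],0]]'|grep -E "pos|force:"; python3 -m creep '[[-1,[0,0,0.05],0],[-1,[0,0,0.05],0]]'|grep -E "pos|wrist"
```

```text
eef_pos: [547.5, 205.3, 164.3]
wrist_force: [0.5, 0.3, -0.7]
finger_force: 0.0
eef_pos: [547.5, 205.3, 164.1]
wrist_force: [-0.4, 0.5, 1.1]
```

```bash
python3 -m creep '[[-1,[0,0,0.05],0],[-1,[0,0,0.05],0]]'|grep -E "pos|wrist";python3 -m creep '[[-1,[0,0,0.05],0],[-1,[0,0,0.05],0]]'|grep -E "pos|wrist"
```

```text
eef_pos: [547.5, 205.3, 163.8]
wrist_force: [-1.4, -0.9, 3.3]
eef_pos: [547.6, 205.3, 163.7]
wrist_force: [-4.2, -0.9, 7.5]
```

```bash
python3 -m creep '[[-1,[0,0,0.05],0],[-1,[0,0,0.05],0]]'|grep -E "pos|wrist"
```

```text
eef_pos: [547.6, 205.4, 163.6]
wrist_force: [-5.3, -1.9, 12.6]
```

Flap 1 resists with 12 N at about 0.6 mm, so it is caught. I'll lift and move to flap 2.

```bash
python3 -m creep '[[-1,[0,0,-3],0],[-1,[0,-3,-3.15],0],[-1,[0,-7,-3.15],0],[-1,[0,-11.5,-3.15],0],[-1,[0,-11.5,-3.15],0],[-1,[0,-11.5,-2],0],[-1,[0,-11.5,-1],0],[-1,[0,-11.5,-0.5],0],[-1,[0,-11.5,-0.3],0],[-1,[0,-11.5,-0.3],0],[-1,[0,-11.5,-0.3],0]]'; python3 -m creep '[[-1,[0,0,0.1],0],[-1,[0,0,0.15],0],[-1,[0,0,0.15],0]]'|grep -E "pos|wrist"
```

```text
clock: 4.95
eef_pos: [528.2, 92.3, 165.6]
eef_rot: [3.142, 0.0, 2.972]
wrist_force: [0.9, 0.1, 0.1]
finger_gap: 0.4
finger_force: 0.0
eef_pos: [528.1, 92.0, 164.1]
wrist_force: [-0.2, 0.5, 0.6]
```

```bash
python3 -m creep '[[-1,[0,0,0.05],0],[-1,[0,0,0.05],0]]'|grep -E "pos|wrist";python3 -m creep '[[-1,[0,0,0.05],0],[-1,[0,0,0.05],0]]'|grep -E "pos|wrist"
```

```text
eef_pos: [528.2, 92.0, 163.7]
wrist_force: [-0.7, 1.0, 3.2]
eef_pos: [528.2, 92.0, 163.7]
wrist_force: [-2.4, 0.4, 8.1]
```

Flap 2 takes 8 N without giving, so it is caught too. On to flap 3.

```bash
python3 -m creep '[[-1,[0,0,-3],0],[-1,[0,-3,-3.1],0],[-1,[0,-7,-3.1],0],[-1,[0,-11.5,-3.1],0],[-1,[0,-11.5,-3.1],0],[-1,[0,-11.5,-2],0],[-1,[0,-11.5,-1],0],[-1,[0,-11.5,-0.5],0],[-1,[0,-11.5,-0.25],0],[-1,[0,-11.5,-0.25],0],[-1,[0,-11.5,-0.25],0]]'|grep -E "pos|wrist"; python3 -m creep '[[-1,[0,0,0.1],0],[-1,[0,0,0.15],0],[-1,[0,0,0.15],0]]'|grep -E "pos|wrist"; python3 -m creep '[[-1,[0,0,0.05],0],[-1,[0,0,0.05],0]]'|grep -E "pos|wrist"
```

```text
eef_pos: [508.8, -21.1, 165.6]
wrist_force: [0.0, 0.2, -0.0]
eef_pos: [508.8, -21.4, 164.1]
wrist_force: [0.2, -0.3, 0.9]
eef_pos: [508.8, -21.4, 163.7]
wrist_force: [0.2, 0.4, 4.0]
```

```bash
python3 -m creep '[[-1,[0,0,0.05],0],[-1,[0,0,0.05],0]]'|grep -E "pos|wrist"
```

```text
eef_pos: [508.8, -21.4, 163.6]
wrist_force: [-3.3, 0.8, 9.2]
```

Flap 3 is also caught, at 9 N. On to flap 4.

```bash
python3 -m creep '[[-1,[0,0,-3],0],[-1,[0,-3,-3.1],0],[-1,[0,-7,-3.1],0],[-1,[0,-11.5,-3.1],0],[-1,[0,-11.5,-3.1],0],[-1,[0,-11.5,-2],0],[-1,[0,-11.5,-1],0],[-1,[0,-11.5,-0.5],0],[-1,[0,-11.5,-0.25],0],[-1,[0,-11.5,-0.25],0],[-1,[0,-11.5,-0.25],0]]'|grep -E "pos|wrist"; python3 -m creep '[[-1,[0,0,0.1],0],[-1,[0,0,0.15],0],[-1,[0,0,0.15],0]]'|grep -E "pos|wrist"; python3 -m creep '[[-1,[0,0,0.05],0],[-1,[0,0,0.05],0]]'|grep -E "pos|wrist"
```

```text
eef_pos: [489.4, -134.5, 165.6]
wrist_force: [0.1, 0.2, 0.6]
eef_pos: [489.3, -134.7, 164.1]
wrist_force: [-0.2, 0.0, 0.5]
eef_pos: [489.3, -134.7, 163.6]
wrist_force: [-0.4, 0.2, 2.0]
```

```bash
python3 -m creep '[[-1,[0,0,0.05],0],[-1,[0,0,0.05],0]]'|grep -E "pos|wrist"
```

```text
eef_pos: [489.3, -134.8, 163.0]
wrist_force: [-0.6, 1.1, 2.4]
```

```bash
python3 -m creep '[[-1,[0,0,0.05],0],[-1,[0,0,0.1],0],[-1,[0,0,0.1],0]]'|grep -E "pos|wrist"
```

```text
eef_pos: [489.3, -134.7, 161.9]
wrist_force: [0.4, -0.5, 2.7]
```

```bash
python3 -m creep '[[-1,[0,0,0.05],0],[-1,[0,0,0.1],0],[-1,[0,0,0.1],0]]'|grep -E "pos|wrist"
```

```text
eef_pos: [489.3, -134.8, 160.9]
wrist_force: [1.2, 0.0, 1.6]
```

Flap 4 yields at about 2 N and has passed 3 mm, so it is the free one. I'll push it open.

```bash
python3 -m creep '[[-1,[0,0,0.3],0],[-1,[0,0,0.6],0],[-1,[0,0,0.9],0],[-1,[0,0,1.2],0],[-1,[0,0,1.4],0],[-1,[0,0,1.4],0]]'|grep -E "pos|wrist"; python3 -m creep '[[-1,[0,0,0.3],0],[-1,[0,0,0.6],0],[-1,[0,0,0.9],0],[-1,[0,0,1.2],0],[-1,[0,0,1.2],0]]'|grep -E "pos|wrist"
```

```text
eef_pos: [488.9, -134.6, 146.4]
wrist_force: [-0.3, 0.6, 1.4]
eef_pos: [488.9, -134.6, 134.3]
wrist_force: [-0.5, -0.3, 0.9]
```

```bash
python3 -m creep '[[-1,[0,0,0.1],0],[-1,[0,0,0.2],0],[-1,[0,0,0.2],0]]'|grep -E "pos|wrist"; python3 -m creep '[[-1,[0,0,0.1],0],[-1,[0,0,0.2],0],[-1,[0,0,0.2],0]]'|grep -E "pos|wrist"
```

```text
eef_pos: [489.2, -134.7, 132.8]
wrist_force: [-0.5, 0.4, 2.2]
eef_pos: [489.2, -134.7, 130.8]
wrist_force: [0.1, -0.2, 2.0]
```

```bash
python3 -m creep '[[-1,[0,0,0.1],0],[-1,[0,0,0.2],0],[-1,[0,0,0.2],0]]'|grep -E "pos|wrist"
```

```text
eef_pos: [489.7, -134.9, 129.9]
wrist_force: [-4.3, 1.3, 12.4]
```

```bash
python3 -m creep '[[-1,[0,0,0.1],0],[-1,[0,0,0.1],0]]'|grep -E "pos|wrist"
```

```text
eef_pos: [489.9, -134.9, 129.6]
wrist_force: [-5.5, 1.8, 18.5]
```

```bash
python3 -m creep '[[-1,[0,0,0.1],0],[-1,[0,0,0.1],0]]'|grep -E "pos|wrist"
```

```text
eef_pos: [490.1, -135.0, 129.3]
wrist_force: [-8.2, 1.5, 27.2]
```

It is on its stop: the force jumped at 34.5 mm depth, against about 35 mm expected. I'll withdraw and check.

```bash
python3 -m creep '[[-1,[0,0,-0.5],0],[-1,[0,0,-2],0],[-1,[0,0,-5],0],[-1,[0,0,-9],0],[-1,[-3,0,-12],0],[-1,[-6,0,-14],0],[-1,[-6,0,-14],0],[-1,[-6,0,-14],0]]'; python3 - <<'E'
from h import *
from cell import manip
a=[cv2.cvtColor(manip.camera(n),cv2.COLOR_RGB2BGR) for n in("wrist","side")]
b=cv2.resize(a[1][125:245,180:310],(420,384),interpolation=cv2.INTER_CUBIC)
cv2.imwrite("pics/e.png",cv2.resize(np.hstack([a[0],b]),None,fx=.85,fy=.85))
E
```

```text
clock: 13.05
eef_pos: [548.2, -144.8, 266.0]
eef_rot: [3.141, -0.001, 2.972]
wrist_force: [-0.8, 0.8, -0.5]
finger_gap: 0.6
finger_force: 0.0
```

View pics/e.png

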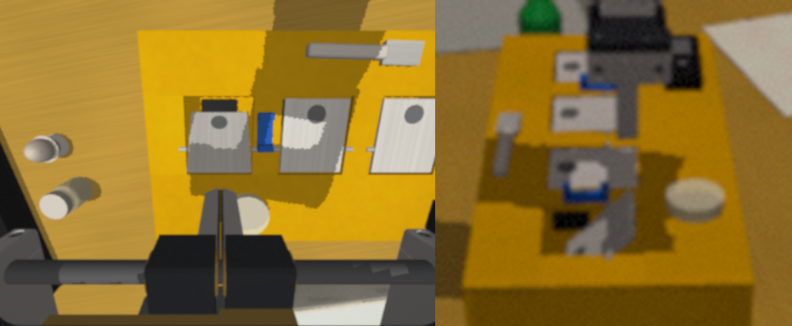

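Flap 4 stands open: its plate is tilted steeply at px (600,230) and the dark gap shows at (570,218). The clips, dish, scraper and other flaps look unmoved, and the gripper is clear above them.

```bash
python3 -c "
from cell import manip
print(manip.sign_off())"
```

```text
the job is handed in; nothing more can be done
None
```

Flap 4 was the uncaught one: it is pushed fully open onto its stop and stayed open after I withdrew. Flaps 1 to 3 were caught and only pressed lightly (up to 13 N), nothing else was touched, and the job is handed in.

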